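# Lock the stock case and show the big marble on its dish

### The job

A customer at the toy-shop counter wants to see the big marble from another side; the case it came from is shut but not fastened, so first swing its brass latch bar all the way into the keeper, as your hand will be busy afterwards. Then take the marble's dish by the handle, lift it straight up about a hand's breadth (10 cm) above the pad, and there turn it a quarter turn, either way round, so that the handle comes to lie across the way it lay before, measured by the pad's edges. Keep the dish level and the marble resting in the middle throughout, disturb nothing else on the counter, and finish still holding the dish up over the pad, without putting it down.

Things in the scene. Friction and masses are not known exactly. Their poses are not given: they have to be found in the camera images.
- case: dark wooden stock case, glazed inset lid (shut, fixed), 260 (its x) x 320 (its y) x 75 tall, marbles seen under the glass; fixed. Origin: centre of the underside; x from the latch side to the lid hinges. On the lid, 40 from the latch's pivot, is the keeper: a brass bracket 16 long, its lip 17 above the case; its upright stands on the +y side of the closed bar, its mouth opens to -y
- latch (a joint): brass swing bar on top of the case, turning on a vertical pivot. 0 = closed: it points along the case's +x onto the lid, in the keeper; grows clockwise (from above) as it opens, to 1.75 rad; near 1.57 it points along the case's -y. Starts at 0.9 to 1.6; stays where left; 0.5 N at the knob moves it. Bar 12 wide, 5 thick, top 10 above the case, ends 88 from the pivot
- latch_pivot (a point): the latch's pivot, 114 towards -x from the case's centre, 80 above the counter, at the height of the underside of the bar
- latch_knob (a point): middle of the bar's upright black knob, 13 in diameter (16 at its flared top) and 26 tall, standing on the bar 85 from the pivot; the point lies 98 above the counter, the knob's foot 85 (the bar's top), its top 111
- pad: square purple counter pad with gold piping, 240 x 240 x 6, fixed to the counter. Origin: centre of the underside; x and y along its edges, z up
- dish: round white show dish, 164 across, rim 31 high, with a fixed brass arch handle over its middle, 127 tall in all; 0.32 kg; loose, on the middle of the pad. Origin: centre of the underside; x along the handle, z up; the handle starts along the pad's x within 3 degrees. Dished inside: floor 9 above the underside, flat to 8 from the middle, then rising 10 degrees to 45, 25 degrees beyond
- dish_grip (a point): middle of the wooden grip bar, 117 above the dish's underside; the bar is 92 long (along the dish's x), 14 wide (its y) and 20 tall, free all round
- marble_center (a point): centre of the big blue marble with yellow and white bands, 40 in diameter, about 85 g, lying loose in the middle of the dish, 29 above the dish's underside; its top is 58 below the grip bar's underside
- toy_car: red die-cast toy car, 75 x 33 x 32; loose, to be left alone. Origin at the foot
- bear: small brown vinyl bear, 68 tall, 40 across, standing on the case's lid towards its far side; loose, to be left alone. Origin at the foot
- rabbit: pink vinyl rabbit, about 105 tall with its ears, 48 across; loose, to be left alone. Origin at the foot
- ring_stand: small brass ring (a marble stand), 28 across, 8 tall, lying on a corner of the pad; loose, to be left alone. Origin at the foot
- loupe: folding magnifier, 57 x 28 x 20, lying near a corner of the pad; loose, to be left alone. Origin at the foot
- game_box: flat boxed board game, 190 x 190 x 45; loose, to be left alone. Origin at the foot
- bell: counter bell, 80 across, 48 tall; loose, to be left alone. Origin at the foot
Things that resemble listed ones, but are neither listed nor needed, are in the scene too. There is more than one size of the dish; the one meant has the size given above. What is shaped like the part that bears marble_center but pink is not meant.

How it is judged (in metres and radians):
On the way, in this order (a step that is already met when the one before it is completed fails the run):
1. the latch bar is swung home into its keeper (value of joint latch below 0.06 rad), for 0.2 s.
2. the dish is lifted off the pad, level and not yet turned, the marble in its middle (height (world z) of dish above 0.05 m and angle between the x axis of dish and the x axis of pad, either way round below 0.25 rad and horizontal distance between dish and pad below 0.06 m and angle between dish's own z axis and vertical below 0.09 rad and horizontal distance between marble_center and dish below 0.02 m and contact force between dish and the fingers above 1 N), for 0.2 s.
3. held in the air, the dish is turned a quarter turn (height (world z) of dish above 0.05 m and angle between the x axis of dish and the y axis of pad, either way round below 0.15 rad and angle between dish's own z axis and vertical below 0.09 rad and horizontal distance between marble_center and dish below 0.02 m), for 0.2 s.
At the end, for the whole second after the job is handed in: Latch within 0.06 rad of closed; dish held by the fingers, at rest and level within 0.09 rad, underside 50 to 200 mm up, within 60 mm of over the pad's centre, touching neither pad nor case, handle along the pad's y within 0.15 rad; marble resting within 20 mm of the dish's middle (all of step 3 and value of joint latch below 0.06 rad and height (world z) of dish below 0.2 m and horizontal distance between dish and pad below 0.06 m and z of marble_center in the frame of dish between 0.024 and 0.04 m and contact force between dish and the fingers above 1 N and contact force between dish and pad below 0.05 N and contact force between dish and case below 0.05 N and linear speed of dish below 0.02 m/s and angular speed of dish below 0.1 rad/s and linear speed of marble below 0.03 m/s); the arm keeps its last pose, push and grip.
It fails at once if the marble rolls more than 40 mm from the dish's middle or leaves it (horizontal distance between marble_center and dish above 0.04 m).
It fails at once if the dish is tipped by more than 0.25 rad (angle between dish's own z axis and vertical above 0.25 rad).
It fails at once if the dish is pulled more than 80 mm sideways from the middle of its pad (horizontal distance between dish and pad above 0.08 m).
It fails at once if another thing on the counter is shifted by more than 25 mm (distance of any of toy_car, bear, rabbit, ring_stand, loupe, game_box, bell from where it was at the start of the episode above 0.025 m).
It also fails if it takes over 64 s, if anything falls off the work surface, if the arm or the gripper's body presses on something with over 40 N, if the wrist force passes 120 N, or if a joint passes its speed limit or range.

### The arm

A 7-joint arm with a two-finger parallel gripper is mounted at the origin on the work surface. World frame = base frame: x ahead of the robot, y to its left, z up, the work surface at z = 0. Lengths are in m, angles in degrees, forces in N, time in s.
With the tool pointing down it reaches from about 0.425 to 0.925 m from the base axis. Payload 6.8 kg.
Tool frame: the origin (TCP) lies midway between the tips of the shut fingers; the grasp point (between the pads) lies 19 mm behind it; z points along the fingers, y is the line along which they close (so a half turn about z gives the same grasp; the last joint's range is limited). The gripper opens to 88 mm and grips with 3 to 60 N. Pads are 20 mm wide; open, the fingers measure 115 mm over their backs; the gripper's body (75 mm by 178 mm) begins 61 mm behind the grasp point.
Start: joints at [-80.793, 27.33, 1.283, 89.118, -0.659, 63.558, -4.761], TCP at [0.179, 0.651, 0.223] pointing down, gripper open.
Joint ranges: [-169.35, 169.35], [-19.33, 120.38], [-80.79, 83.38], [13.8, 139.57], [-78.32, 258.32], [9.67, 109.79], [-169.56, 169.56]. Speed limits (degrees/s): [136.94, 136.94, 180, 180, 180, 180, 180].

### API

Orientations are given as a 3x3 rotation matrix whose columns are the frame's x, y, z axes.
In Python, from bench import * gives the robot as it stands.
- The arm moves only by the tool drive_tool, never from a script. Its arguments are lists of equal length, an entry for each row: "gripper": the opening in per cent of the stroke, from 0 (shut) to 100 (fully open); "slide": the shift along the tool's x, y, z in mm, a list of three; "rotation": the turn, a rotation vector about the tool's x, y, z in degrees, a list of three. In form: {"gripper": [gripper, ...], "slide": [[dx, dy, dz], ...], "rotation": [[ax, ay, az], ...]}. A call has 1 to 10 rows; each row is the pose to reach, as a shift and turn from the pose commanded when the call began, along the tool's axes at that moment; what a row does not reach only later rows make up. A row lasts 1/12 s, in which the tool goes at most 41.7 mm and 7.16 degrees, less where a joint would pass 70% of its speed; a pose out of reach is approached as far as the arm can. A call with a gripper value outside its range is refused whole. The fingers move at their own pace and stop on an object; the grip force is fixed at half the most. Time passes only in rows, so rows that repeat a pose let the fingers close. It gives the time, the measured TCP pose, the force, the opening and the grip force at its end, in the units of the state.
- get_state(): the state, without advancing time (a new reading comes with each control period).
- grab_frame(name): name is "scene" or "top"; returns the picture (384x512x3 uint8, red, green, blue); there is no depth.
- get_calibration(name): a dict with "fx", "fy", "cx", "cy" (pixels), "k1" (the pictures are not rectified: a ray, as slopes to the right and down, at radius r is drawn at 1 + k1 r^2 times it, then the intrinsics apply), "R" (3x3) and "t" (3): a world point X has camera coordinates R X + t. Camera axes: x right, y down, z forward; pixel columns grow to the right and rows downward; lengths in m; the calibration is good to about 2 mm. A picture is of the moment at which its call begins. get_calibration takes no time and is no camera call.
- sign_off(): hands the job in; it is judged then, once.
The state is a dict: "clock": time; "qpos": joint angles; "qvel": joint speeds; "joint_efforts": joint torques, N m; "position": TCP position; "tcp_rot": TCP orientation; "force": force on the tool from outside, world axes, zero at the start; "torque": the same for the moment, N m; "gripper_width": opening from 0.0 (shut) to 1.0 (fully open); "finger_force": force on a finger pad.
Only numpy, scipy, OpenCV 4.12 (cv2) and the standard library are available. Lean on these libraries where they do the work, as an engineer would, in place of code of your own. Each camera call takes 0.05 s, during which the arm holds its last target. There are 200 camera calls.

## Working session

There is one attempt and no reset: what is moved stays moved. The work goes in short steps, Python scripts to look and compute and a tool call to move; the robot and the scene stay as the last step left them, time stands still between calls to the robot, and variables do not carry over. Pictures are saved under pics/ and viewed, at most 10 in all, crops included, and the job is handed in when it is done.

Besides the shell and the picture viewer there is one more tool, called after "Emit:" in YAML: its name, and indented under it one key for each argument. drive_tool: Moves the arm, as the interface text tells. Its arguments: {"type":"object","properties":{"gripper":{"type":"array","items":{"type":"number"}},"slide":{"type":"array","items":{"type":"array","items":{"type":"number"}}},"rotation":{"type":"array","items":{"type":"array","items":{"type":"number"}}}},"required":["gripper","slide","rotation"]}

```bash
mkdir -p pics; cat > h.py <<'E'
import numpy as np, cv2
from bench import *
def ray(name,uv):
    c=get_calibration(name); K=np.array([[c['fx'],0,c['cx']],[0,c['fy'],c['cy']],[0,0,1.]])
    x,y=(uv[0]-c['cx'])/c['fx'],(uv[1]-c['cy'])/c['fy']; rd=np.hypot(x,y); r=rd
    for _ in range(30): r=rd/(1+c['k1']*r*r)
    s=r/rd if rd>0 else 1
    R=np.array(c['R']);t=np.array(c['t']); return -R.T@t, R.T@np.array([x*s,y*s,1])
def onplane(name,uv,z):
    o,d=ray(name,uv); return o+d*(z-o[2])/d[2]
def proj(name,X):
    c=get_calibration(name); p=np.array(c['R'])@np.array(X)+np.array(c['t']); x,y=p[0]/p[2],p[1]/p[2]
    f=1+c['k1']*(x*x+y*y); return np.array([c['fx']*x*f+c['cx'],c['fy']*y*f+c['cy']])
E
python3 - <<'E'
from h import *
for n in('top','scene'):
    im=grab_frame(n); np.save(f'pics/{n}0.npy',im)
    cv2.imwrite(f'pics/{n}0.png',cv2.resize(im[:,:,::-1],(800,600),interpolation=cv2.INTER_CUBIC))
    print(n,ray(n,(256,192)),get_calibration(n)['fx'])
s=get_state(); print(s['position'],np.round(s['tcp_rot'],3),s['clock'],s['gripper_width'])
E
```

```text
top (array([ 0.30667879, -0.02372638,  1.54394104]), array([ 1.76560105e-01, -7.08852277e-04, -9.84342631e-01])) 484.8213008397204
scene (array([1.05595227, 0.68524544, 1.03106831]), array([-0.37609762, -0.56939562, -0.73113918])) 483.11899796946074
[0.17913032 0.65024033 0.22178746] [[-0.964  0.266 -0.   ]
 [ 0.266  0.964 -0.002]
 [-0.    -0.002 -1.   ]] 0.1 0.9989440719880279
```

View pics/top0.png

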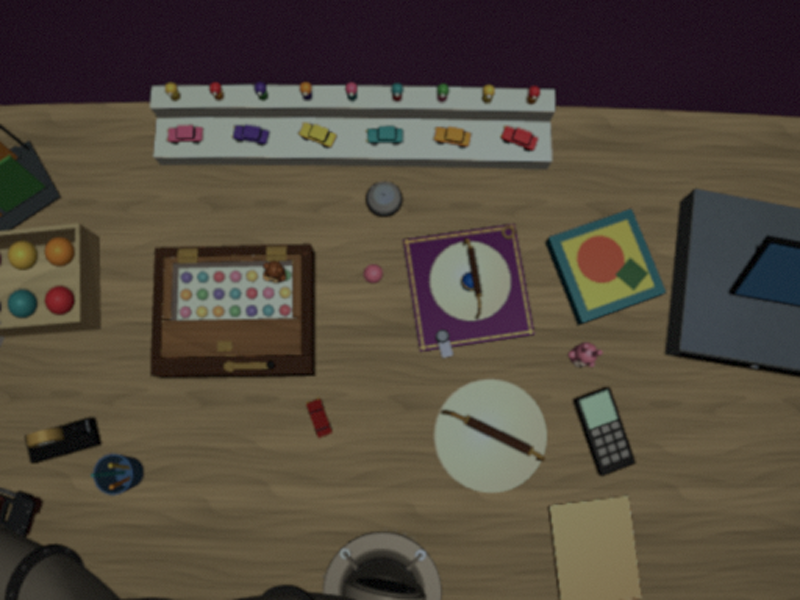

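View pics/scene0.png

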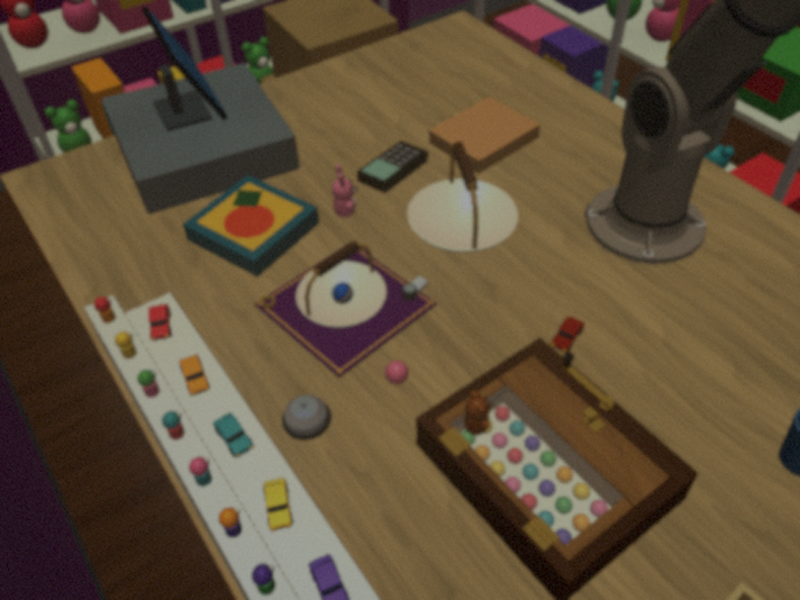

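Top view (800x600 scale): the case is at left, with its bar pointing right from the pivot at about (228,367) and the knob at about (271,365). The dish is on the purple pad at (470,282), with its handle running from (467,240) to (478,316). The ring is at (508,232) and the loupe at (445,345). The scene view agrees.

```bash
cat > m.py <<'E'
from h import *
t=np.load('pics/top0.npy'); s=np.load('pics/scene0.npy')
def crop(im,x,y,w,h): return cv2.convertScaleAbs(cv2.resize(im[y:y+h,x:x+w,::-1],(400,300),interpolation=cv2.INTER_CUBIC),alpha=1.7)
# crops, 400x300 each: top latch (100x75 @120,185), top pad (100x75@250,140), scene latch (100x75@320,215), scene pad(120x90@165,145)
m=np.vstack([np.hstack([crop(t,120,185,100,75),crop(t,250,140,100,75)]),np.hstack([crop(s,320,215,100,75),crop(s,165,145,120,90)])])
cv2.imwrite('pics/crops.png',m)
hsv=cv2.cvtColor(t,cv2.COLOR_RGB2HSV)
pm=((hsv[...,0]>130)&(hsv[...,0]<165)&(hsv[...,1]>90)).astype(np.uint8); pm[:130]=0
pm=cv2.morphologyEx(pm,cv2.MORPH_OPEN,np.ones((3,3)))
c=max(cv2.findContours(pm,0,2)[0],key=cv2.contourArea); r=cv2.minAreaRect(c); print(r)
P=np.array([onplane('top',q,.006)[:2] for q in cv2.boxPoints(r)]); print('pad',P,P.mean(0))
d=np.roll(P,-1,0)-P; print(np.linalg.norm(d,axis=1),np.degrees(np.arctan2(d[:,1],d[:,0])))
wm=((hsv[...,1]<70)&(hsv[...,2]>90)).astype(np.uint8)*0
x0,y0,w,h=cv2.boundingRect(c); sub=hsv[y0+3:y0+h-3,x0+3:x0+w-3]
wm[y0+3:y0+h-3,x0+3:x0+w-3]=(sub[...,1]<80)&(sub[...,2]>70)
c2=max(cv2.findContours(wm,0,2)[0],key=cv2.contourArea); e=cv2.fitEllipse(cv2.convexHull(c2)); print('dish',e,onplane('top',e[0],.031))
E
python3 m.py
```

```text
((299.3851013183594, 182.94166564941406), (65.2552261352539, 66.09413146972656), 81.38435363769531)
pad [[ 0.70355984 -0.04202482]
 [ 0.74098208 -0.25669237]
 [ 0.52711422 -0.28597627]
 [ 0.49203333 -0.07602377]] [ 0.61592237 -0.16517931]
[0.21790498 0.2158634  0.21286315 0.21424144] [ -80.11120246 -172.20324917   99.48590023    9.1311318 ]
dish ((300.50946044921875, 179.36944580078125), (52.12092590332031, 53.74484634399414), 103.07644653320312) [ 0.62123077 -0.16611173  0.031     ]
```

View pics/crops.png

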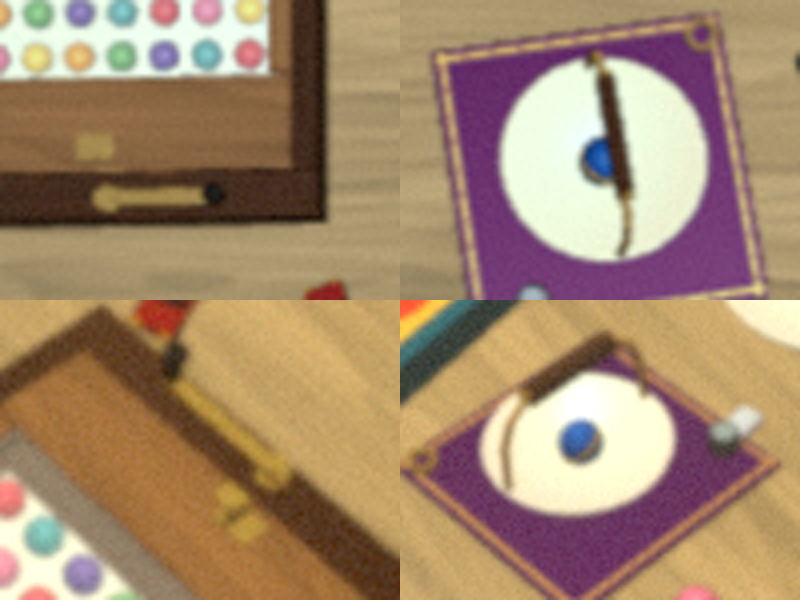

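Crops: the bar's pivot is at (106,197) and its knob at (213,194); the keeper is at (95,147). In the top crop the grip's ends are at (605,73) and (626,195); in the scene crop they are at (530,392) and (612,345).

```bash
python3 - <<'E'
from h import *
def tri(a,b):
    o1,d1=ray('top',a);o2,d2=ray('scene',b); A=np.stack([d1,-d2],1); k=np.linalg.lstsq(A,o2-o1,rcond=None)[0]
    p,q=o1+k[0]*d1,o2+k[1]*d2; return np.round((p+q)/2,4),np.linalg.norm(p-q)
T=lambda x,y:(120+x/4,185+y/4); T2=lambda x,y:(250+(x-400)/4,140+y/4)
S=lambda x,y:(320+x/4,215+(y-300)/4); S2=lambda x,y:(165+(x-400)*.3,145+(y-300)*.3)
print('knobtop',onplane('top',T(213,194),.108),tri(T(213,194),S(176,350)))
print('pivot',onplane('top',T(106,197),.087),tri(T(106,197),S(272,474)))
print('keeper',onplane('top',T(95,147),.092))
print('case corner edge',onplane('top',T(325,219),.075),onplane('top',T(0,223),.075), onplane('top',(314/1.5625,246/1.5625),.075),onplane('top',(154/1.5625,248/1.5625),.075))
a=onplane('top',T2(605,73),.127);b=onplane('top',T2(626,195),.127);print('grip',a,b,(a+b)/2,np.degrees(np.arctan2(*(a-b)[1::-1])),np.linalg.norm(a-b))
print(tri(T2(615.5,134),S2(571,368)))
pc=[onplane('top',T2(*p),.006) for p in((437,57),(717,14),(762,290))];print('pad',pc,(pc[0]+pc[2])/2)
for n,p in(('mid',(.62,-.167,.123)),):print(proj('top',p),proj('scene',p))
print(onplane('top',(373/1.5625,273/1.5625),.015),onplane('top',(320/1.5625,418/1.5625),.03),onplane('top',(275/1.5625,270/1.5625),.12))
E
```

```text
knobtop [0.43480617 0.2198158  0.108     ] (array([0.4355, 0.219 , 0.1081]), np.float64(0.0020684384391616638))
pivot [0.43277083 0.30508073 0.087     ] (array([0.4344, 0.3061, 0.0778]), np.float64(0.0027586146458406504))
keeper [0.47015076 0.31428198 0.092     ]
case corner edge [0.42033238 0.13913271 0.075     ] [0.41211255 0.38921198 0.075     ] [0.67714235 0.14878911 0.075     ] [0.66944178 0.47472565 0.075     ]
grip [ 0.66624451 -0.15941517  0.127     ] [ 0.57306308 -0.17493369  0.127     ] [ 0.61965379 -0.16717443  0.127     ] 9.45530955930254 0.09446482520533071
(array([ 0.6198, -0.1672,  0.1227]), np.float64(0.0013751736650532698))
pad [array([ 0.70808539, -0.03355309,  0.006     ]), array([ 0.74874119, -0.26368723,  0.006     ]), array([ 0.51997947, -0.29740259,  0.006     ])] [ 0.61403243 -0.16547784  0.006     ]
[303.67500806 173.58233829] [216.00963369 165.33504792]
[0.63664927 0.03174827 0.015     ] [0.33768357 0.1304224  0.03      ] [0.61714486 0.21736266 0.12      ]
```

```bash
cat >> h.py <<'E'
def plan(tg):
    s=get_state(); R=np.array(s['tcp_rot']); p=np.array(s['position'])
    psi=np.degrees(np.arctan2(R[1,1],R[0,1])); print('pos',np.round(p,4),'yaw',round(psi,2),'F',np.round(s['force'],1),'w',round(s['gripper_width']*88,1),'ff',s['finger_force'],'t',s['clock'])
    print('level rotvec',np.round(np.degrees(np.cross([0,0,1],R.T@[0,0,-1])),2))
    for x,y,z,a in tg: print(np.round(R.T@(np.array([x,y,z])-p)*1000,1), 'az',round(-((a-psi+180)%360-180),1))
E
python3 - <<'E'
from h import *
plan([(.435,.220,.25,5),(.435,.220,.15,5)])
E
```

```text
pos [0.1791 0.6502 0.2218] yaw 74.6 F [-0.2  0.7 -0.3] w 87.9 ff 0.0 t 0.1
level rotvec [-0.09  0.01  0.  ]
[-360.9 -346.9  -27.6] az 69.6
[-360.9 -346.7   72.4] az 69.6
```

Emit:
drive_tool:
  gripper: [50,50,50,50,50,50,50,50,50,50]
  slide:
    - [0,0,-40]
    - [-100,-96,-50]
    - [-361,-347,-40]
    - [-361,-347,-40]
    - [-361,-347,-40]
    - [-361,-347,-40]
    - [-361,-347,-40]
    - [-361,-347,-40]
    - [-361,-347,-40]
    - [-361,-347,-40]
  rotation:
    - [0,0,0]
    - [0,0,7]
    - [0,0,14]
    - [0,0,21]
    - [0,0,28]
    - [0,0,35]
    - [0,0,42]
    - [0,0,49]
    - [0,0,56]
    - [0,0,63]

```text
clock: 0.93
position: [0.3713, 0.3264, 0.2633]
tcp_rot: [[-0.195, 0.981, -0.0], [0.981, 0.195, 0.0], [0.0, -0.0, -1.0]]
force: [0.1, 0.9, 0.8]
gripper_width: 0.499
finger_force: 0.0
```

```bash
python3 -c "
from h import *
plan([(.435,.220,.15,5),(.435,.220,.092,5)])"
```

```text
pos [0.3713 0.3264 0.2633] yaw 11.26 F [0.1 0.9 0.8] w 43.9 ff 0.0 t 0.9333
level rotvec [-0.02 -0.01  0.  ]
[-116.8   41.8  113.3] az 6.3
[-116.8   41.8  171.3] az 6.3
```

Emit:
drive_tool:
  gripper: [50,50,50,50,50,50,50]
  slide:
    - [-39,14,0]
    - [-78,28,0]
    - [-117,42,30]
    - [-117,42,70]
    - [-117,42,110]
    - [-117,42,110]
    - [-117,42,110]
  rotation:
    - [0,0,6]
    - [0,0,6]
    - [0,0,6]
    - [0,0,6]
    - [0,0,6]
    - [0,0,6]
    - [0,0,6]

```text
clock: 1.52
position: [0.4339, 0.2213, 0.152]
tcp_rot: [[-0.097, 0.995, -0.004], [0.995, 0.097, -0.004], [-0.003, -0.005, -1.0]]
force: [0.3, 0.2, 0.4]
gripper_width: 0.5
finger_force: 0.0
```

```bash
python3 -c "
from h import *
plan([(.435,.220,.15,5),(.435,.220,.092,5)])
im=grab_frame('top'); cv2.imwrite('pics/t1.png',cv2.convertScaleAbs(cv2.resize(im[150:300,90:290,::-1],(800,600),interpolation=2),alpha=1.7))"
```

```text
pos [0.4339 0.2213 0.152 ] yaw 5.58 F [0.3 0.2 0.4] w 44.0 ff 0.0 t 1.5167
level rotvec [-0.26  0.19  0.  ]
[-1.4  0.9  2. ] az 0.6
[-1.2  1.2 60. ] az 0.6
```

View pics/t1.png

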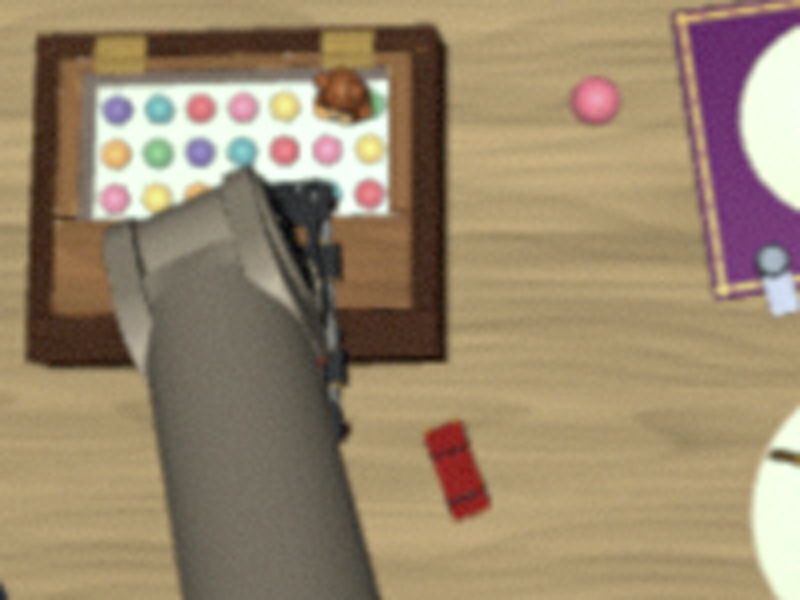

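The arm hides the knob in this view, but the measured pose is over it. I'll lower straight down.

Emit:
drive_tool:
  gripper: [50,50,50,50,50]
  slide:
    - [-1,1,20]
    - [-1,1,40]
    - [-1,1,59]
    - [-1,1,59]
    - [-1,1,59]
  rotation:
    - [0,0,0]
    - [0,0,0]
    - [0,0,0]
    - [0,0,0]
    - [0,0,0]

```text
clock: 1.98
position: [0.4373, 0.2226, 0.0961]
tcp_rot: [[-0.099, 0.995, 0.001], [0.995, 0.099, 0.001], [0.001, 0.001, -1.0]]
force: [-0.0, -0.2, 0.3]
gripper_width: 0.5
finger_force: 0.0
```

```bash
python3 -c "
from h import *
px,py=.4335,.3055; T=[]
for k in range(0,11):
    th=np.radians(-88.4+8.5*k); l=.004+.0011*k
    kn=np.array([px,py])+.085*np.array([np.cos(th),np.sin(th)]); tc=kn+min(.015,.0015*k+.005)*np.array([-np.sin(th),np.cos(th)])
    T.append((*tc,.093,5+7*k)); 
print(np.round(T,4));plan(T)"
```

```text
[[ 0.4409  0.2207  0.093   5.    ]
 [ 0.4548  0.223   0.093  12.    ]
 [ 0.4682  0.2275  0.093  19.    ]
 [ 0.4807  0.2342  0.093  26.    ]
 [ 0.4919  0.2428  0.093  33.    ]
 [ 0.5016  0.2532  0.093  40.    ]
 [ 0.5095  0.265   0.093  47.    ]
 [ 0.5152  0.2776  0.093  54.    ]
 [ 0.5184  0.2899  0.093  61.    ]
 [ 0.5198  0.3027  0.093  68.    ]
 [ 0.5192  0.3154  0.093  75.    ]]
pos [0.4373 0.2226 0.0961] yaw 5.66 F [-0.  -0.2  0.3] w 44.0 ff 0.0 t 1.9833
level rotvec [ 0.07 -0.07  0.  ]
[-2.3  3.4  3.1] az 0.7
[-1.4 17.5  3.2] az -6.3
[ 1.8 31.2  3.2] az -13.3
[ 7.2 44.3  3.2] az -20.3
[14.7 56.3  3.2] az -27.3
[24.  67.   3.3] az -34.3
[35.  76.1  3.3] az -41.3
[47.  82.9  3.3] az -48.3
[59.  87.3  3.3] az -55.3
[71.5 90.   3.3] az -62.3
[84.3 90.7  3.3] az -69.3
```

Emit:
drive_tool:
  gripper: [50,50,50,50,50,50,50,50,50,50]
  slide:
    - [-2,10,3]
    - [-1,17,3]
    - [0,24,3]
    - [2,31,3]
    - [4,38,3]
    - [7,44,3]
    - [11,50,3]
    - [15,56,3]
    - [19,62,3]
    - [24,67,3]
  rotation:
    - [0,0,-3]
    - [0,0,-6]
    - [0,0,-10]
    - [0,0,-13]
    - [0,0,-17]
    - [0,0,-20]
    - [0,0,-24]
    - [0,0,-27]
    - [0,0,-31]
    - [0,0,-34]

```text
clock: 2.82
position: [0.5027, 0.2528, 0.0945]
tcp_rot: [[-0.64, 0.768, 0.003], [0.768, 0.64, 0.002], [-0.001, 0.003, -1.0]]
force: [-1.3, -0.8, 0.0]
gripper_width: 0.502
finger_force: 0.4
```

```bash
python3 -c "
from h import *
plan([(.5095,.265,.093,47),(.5152,.2776,.093,54),(.5184,.2899,.093,61),(.5198,.3027,.093,68),(.5192,.3154,.093,75),(.519,.3204,.093,78)])"
```

```text
pos [0.5027 0.2528 0.0945] yaw 39.79 F [-1.3 -0.8  0. ] w 44.2 ff 0.3593808598816395 t 2.8167
level rotvec [ 0.2   0.05 -0.  ]
[ 5.  13.   1.5] az -7.2
[11.  25.5  1.5] az -14.2
[18.4 35.8  1.6] az -21.2
[27.4 45.1  1.6] az -28.2
[37.5 52.8  1.6] az -35.2
[41.5 55.8  1.6] az -38.2
```

The pushing force is there (about 1.5 N), so I'll continue the arc.

Emit:
drive_tool:
  gripper: [50,50,50,50,50,50,50,50,50,50]
  slide:
    - [2,7,1]
    - [5,13,1]
    - [8,19,1]
    - [11,25,1]
    - [15,31,1]
    - [18,36,1]
    - [23,41,1]
    - [27,45,1]
    - [32,49,1]
    - [36,52,1]
  rotation:
    - [0,0,-3]
    - [0,0,-7]
    - [0,0,-10]
    - [0,0,-14]
    - [0,0,-18]
    - [0,0,-21]
    - [0,0,-25]
    - [0,0,-28]
    - [0,0,-32]
    - [0,0,-35]

```text
clock: 3.65
position: [0.5197, 0.314, 0.0937]
tcp_rot: [[-0.965, 0.262, 0.004], [0.262, 0.965, 0.001], [-0.003, 0.002, -1.0]]
force: [-0.2, 0.2, -0.3]
gripper_width: 0.499
finger_force: 0.3
```

```bash
python3 -c "
from h import *
plan([(.5192,.3184,.093,75),(.519,.3224,.093,78)])"
```

```text
pos [0.5197 0.314  0.0937] yaw 74.8 F [-0.2  0.2 -0.3] w 43.9 ff 0.3134281374514103 t 3.65
level rotvec [ 0.14  0.2  -0.  ]
[1.6 4.1 0.7] az -0.2
[2.8 7.9 0.7] az -3.2
```

Emit:
drive_tool:
  gripper: [50,50,50,50,50,50]
  slide:
    - [0,2,0]
    - [1,4,0]
    - [1,6,0]
    - [2,8,0]
    - [2,9,0]
    - [2,9,0]
  rotation:
    - [0,0,0]
    - [0,0,-2]
    - [0,0,-4]
    - [0,0,-6]
    - [0,0,-6]
    - [0,0,-6]

```text
clock: 4.15
position: [0.5194, 0.3226, 0.0921]
tcp_rot: [[-0.986, 0.165, 0.002], [0.165, 0.986, 0.001], [-0.002, 0.001, -1.0]]
force: [-1.3, 0.7, -0.2]
gripper_width: 0.497
finger_force: 0.0
```

Emit:
drive_tool:
  gripper: [50,50,50,50,50]
  slide:
    - [0,1,0]
    - [0,2,0]
    - [0,3,0]
    - [0,4,0]
    - [0,4,0]
  rotation:
    - [0,0,0]
    - [0,0,0]
    - [0,0,0]
    - [0,0,0]
    - [0,0,0]

```text
clock: 4.57
position: [0.5194, 0.323, 0.0907]
tcp_rot: [[-0.986, 0.166, -0.001], [0.166, 0.986, -0.004], [0.0, -0.004, -1.0]]
force: [-1.9, -7.8, 6.7]
gripper_width: 0.498
finger_force: 3.8
```

```bash
python3 -c "
from h import *
im=grab_frame('scene'); cv2.imwrite('pics/s1.png',cv2.convertScaleAbs(cv2.resize(im[190:340,270:470,::-1],(800,600),interpolation=2),alpha=1.7));plan([])"
```

```text
pos [0.5194 0.323  0.0907] yaw 80.45 F [-0.9 -7.8  7.6] w 43.9 ff 3.792419135570526 t 4.6167
level rotvec [-0.23 -0.02  0.  ]
```

View pics/s1.png

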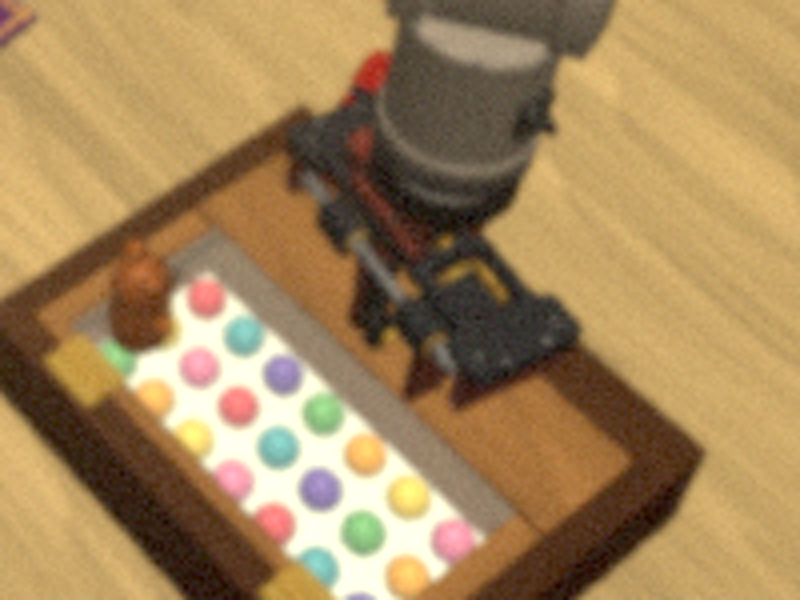

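The stop is reached: about 8 N, with the knob's y at about 0.308, the closed value. The bar itself is hidden here. I'll back off, lift and check.

Emit:
drive_tool:
  gripper: [50,50,50,50,50,50,50,50]
  slide:
    - [0,-4,-1]
    - [0,-8,-3]
    - [0,-8,-30]
    - [0,-8,-70]
    - [0,-8,-110]
    - [0,-8,-150]
    - [0,-8,-180]
    - [0,-8,-180]
  rotation:
    - [0,0,0]
    - [0,0,0]
    - [0,0,0]
    - [0,0,0]
    - [0,0,0]
    - [0,0,0]
    - [0,0,0]
    - [0,0,0]

```text
clock: 5.28
position: [0.5207, 0.3205, 0.2782]
tcp_rot: [[-0.987, 0.163, 0.01], [0.163, 0.987, 0.008], [-0.008, 0.01, -1.0]]
force: [0.5, 0.9, 0.6]
gripper_width: 0.499
finger_force: 0.0
```

```bash
python3 -c "
from h import *
plan([(.62,-.167,.28,99.5)]); print(np.round(get_state()['qpos'],1))"
```

```text
pos [0.5207 0.3205 0.2782] yaw 80.6 F [0.5 0.9 0.6] w 43.9 ff 0.0 t 5.2833
level rotvec [ 0.56  0.47 -0.  ]
[-177.7 -464.7   -4.8] az -18.9
[-40.4  18.3   3.9  95.3  -1.4  65.8  44.4]
```

Emit:
drive_tool:
  gripper: [70,70,70,70,70,70,70,70,70,70]
  slide:
    - [-14,-35,0]
    - [-28,-70,0]
    - [-42,-110,0]
    - [-57,-150,0]
    - [-71,-185,0]
    - [-85,-222,0]
    - [-99,-260,0]
    - [-114,-297,0]
    - [-128,-334,0]
    - [-140,-365,0]
  rotation:
    - [0,0,-2]
    - [0,0,-4]
    - [0,0,-6]
    - [0,0,-8]
    - [0,0,-10]
    - [0,0,-12]
    - [0,0,-14]
    - [0,0,-16]
    - [0,0,-18]
    - [0,0,-19]

```text
clock: 6.12
position: [0.5963, -0.0679, 0.2702]
tcp_rot: [[-0.986, -0.167, 0.0], [-0.167, 0.986, -0.0], [-0.0, -0.0, -1.0]]
force: [-0.0, -0.1, 0.6]
gripper_width: 0.697
finger_force: 0.0
```

```bash
python3 -c "
from h import *
plan([(.62,-.167,.25,99.5)]); print(np.round(get_state()['qpos'],1))
im=grab_frame('top'); cv2.imwrite('pics/t2.png',cv2.convertScaleAbs(cv2.resize(im[140:290,90:290,::-1],(800,600),interpolation=2),alpha=1.7))"
```

```text
pos [ 0.5963 -0.0679  0.2702] yaw 99.61 F [-0.  -0.1  0.6] w 61.4 ff 0.0 t 6.1167
level rotvec [-0.02  0.02  0.  ]
[  -6.8 -101.7   20.3] az 0.1
[ -8.5  18.   11.5  97.3  -3.9  65.1 103.7]
```

View pics/t2.png

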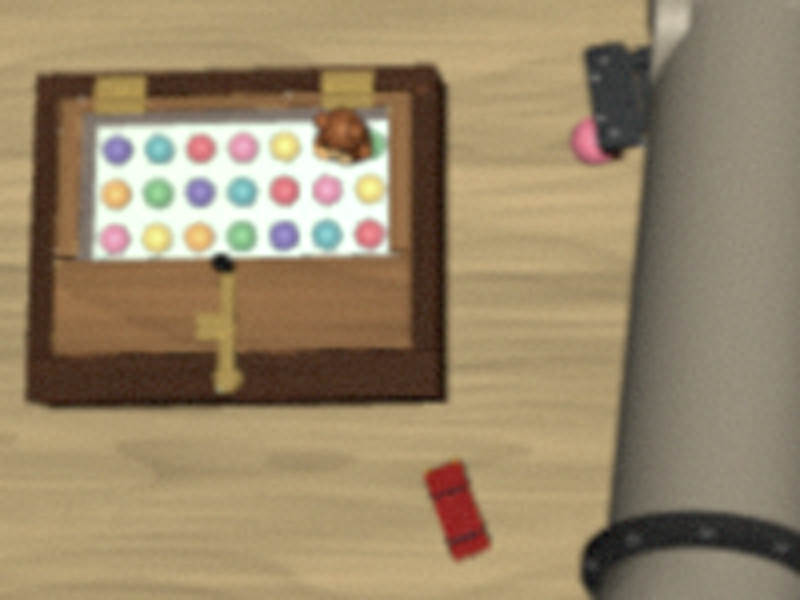

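The latch is closed: the bar runs from the pivot at (227,380) to the knob at (222,263), through the keeper. The bear and the car look unmoved. Next is the dish.

Emit:
drive_tool:
  gripper: [70,70,70,70,70,70,70]
  slide:
    - [-2,-34,0]
    - [-5,-68,0]
    - [-7,-101,0]
    - [-7,-101,30]
    - [-7,-101,60]
    - [-7,-101,75]
    - [-7,-101,75]
  rotation:
    - [0,0,0]
    - [0,0,0]
    - [0,0,0]
    - [0,0,0]
    - [0,0,0]
    - [0,0,0]
    - [0,0,0]

```text
clock: 6.75
position: [0.6176, -0.1621, 0.1909]
tcp_rot: [[-0.986, -0.167, -0.007], [-0.167, 0.986, 0.002], [0.007, 0.003, -1.0]]
force: [-1.5, -0.2, 0.6]
gripper_width: 0.702
finger_force: 0.0
```

```bash
python3 -c "
from h import *
k=onplane('top',(145.5,205.75),.108);p=onplane('top',(90+227/4,140+380/4),.087);print(k,p,np.degrees(np.arctan2(*(k-p)[1::-1])))
plan([(.62,-.167,.104,99.5)]); print(np.round(get_state()['qpos'],1))
im=grab_frame('scene'); cv2.imwrite('pics/s2.png',cv2.convertScaleAbs(cv2.resize(im[100:250,130:330,::-1],(800,600),interpolation=2),alpha=1.7))"
```

```text
[0.51694903 0.30772912 0.108     ] [0.43050914 0.30420255 0.087     ] 2.336259658495903
pos [ 0.6176 -0.1621  0.1909] yaw 99.6 F [-1.5 -0.2  0.6] w 61.8 ff 0.0 t 6.75
level rotvec [ 0.16 -0.38  0.  ]
[-2.1 -5.5 86.9] az 0.1
[ -0.2  26.1  12.7  96.6  -6.5  58.5 114.3]
```

View pics/s2.png

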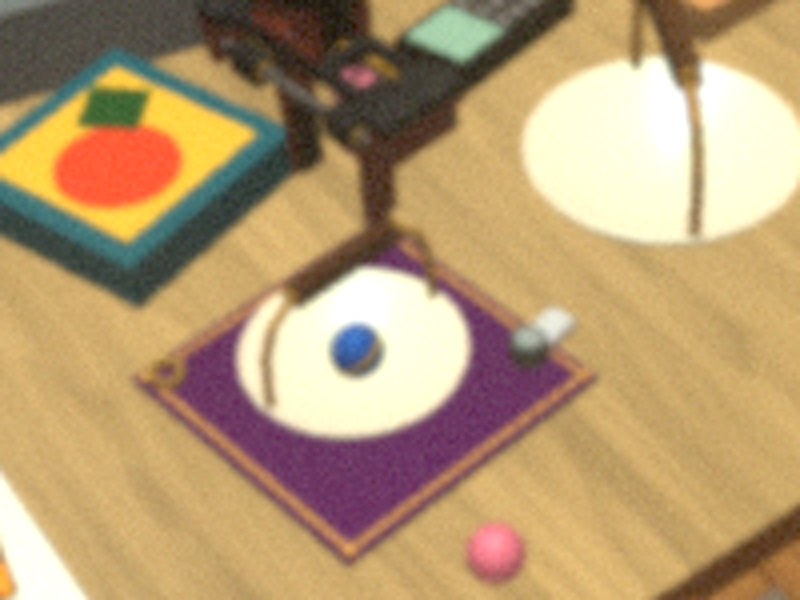

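The latch angle is within about 1° of closed. The gripper is above the handle, straddling it. I'll align it and lower.

Emit:
drive_tool:
  gripper: [70,70,70,70,70,70]
  slide:
    - [-1,-1,15]
    - [-1,-1,30]
    - [-1,-1,45]
    - [-1,-1,45]
    - [-1,-1,45]
    - [-1,-1,45]
  rotation:
    - [0,0,0]
    - [0,0,0]
    - [0,0,0]
    - [0,0,0]
    - [0,0,0]
    - [0,0,0]

```text
clock: 7.3
position: [0.6224, -0.1642, 0.1523]
tcp_rot: [[-0.986, -0.167, 0.003], [-0.167, 0.986, -0.0], [-0.002, -0.001, -1.0]]
force: [0.6, 0.1, -0.1]
gripper_width: 0.699
finger_force: 0.0
```

```bash
python3 -c "
from h import *
plan([(.62,-.167,.104,99.5)])"
```

```text
pos [ 0.6224 -0.1642  0.1523] yaw 99.61 F [ 0.6  0.1 -0.1] w 61.5 ff 0.0 t 7.3
level rotvec [-0.04  0.14  0.  ]
[ 2.9 -2.4 48.3] az 0.1
```

Emit:
drive_tool:
  gripper: [70,70,70,70,70,70,70]
  slide:
    - [2,-2,12]
    - [2,-2,24]
    - [2,-2,36]
    - [2,-2,48]
    - [2,-2,48]
    - [2,-2,48]
    - [2,-2,48]
  rotation:
    - [0,0,0]
    - [0,0,0]
    - [0,0,0]
    - [0,0,0]
    - [0,0,0]
    - [0,0,0]
    - [0,0,0]

```text
clock: 7.88
position: [0.6197, -0.1666, 0.1024]
tcp_rot: [[-0.986, -0.167, -0.0], [-0.167, 0.986, -0.0], [0.0, -0.0, -1.0]]
force: [-0.6, -0.1, 0.8]
gripper_width: 0.702
finger_force: 0.0
```

```bash
python3 -c "
from h import *
plan([(.62,-.167,.104,99.5)])"
```

```text
pos [ 0.6197 -0.1666  0.1024] yaw 99.6 F [-0.6 -0.1  0.8] w 61.7 ff 0.0 t 7.8833
level rotvec [-0.   -0.01  0.  ]
[-0.2 -0.5 -1.6] az 0.1
```

Centred. I'll close gently, ramping the opening.

Emit:
drive_tool:
  gripper: [55,40,30,25,22,20,18,16,14,12]
  slide:
    - [0,0,0]
    - [0,0,0]
    - [0,0,0]
    - [0,0,0]
    - [0,0,0]
    - [0,0,0]
    - [0,0,0]
    - [0,0,0]
    - [0,0,0]
    - [0,0,0]
  rotation:
    - [0,0,0]
    - [0,0,0]
    - [0,0,0]
    - [0,0,0]
    - [0,0,0]
    - [0,0,0]
    - [0,0,0]
    - [0,0,0]
    - [0,0,0]
    - [0,0,0]

```text
clock: 8.72
position: [0.6196, -0.1669, 0.1025]
tcp_rot: [[-0.986, -0.166, 0.0], [-0.166, 0.986, -0.0], [-0.0, -0.0, -1.0]]
force: [0.6, -1.6, 0.1]
gripper_width: 0.161
finger_force: 30.0
```

Emit:
drive_tool:
  gripper: [5,0,0,0,0,0]
  slide:
    - [0,0,0]
    - [0,0,0]
    - [0,0,0]
    - [0,0,0]
    - [0,0,0]
    - [0,0,0]
  rotation:
    - [0,0,0]
    - [0,0,0]
    - [0,0,0]
    - [0,0,0]
    - [0,0,0]
    - [0,0,0]

```text
clock: 9.22
position: [0.6196, -0.1668, 0.1025]
tcp_rot: [[-0.986, -0.167, 0.0], [-0.167, 0.986, -0.0], [-0.0, -0.0, -1.0]]
force: [-0.0, -2.8, 2.0]
gripper_width: 0.153
finger_force: 30.0
```

Gripped on the 14 mm bar (30 N). I'll lift slowly.

Emit:
drive_tool:
  gripper: [0,0,0,0,0,0,0,0,0,0]
  slide:
    - [0,0,-1]
    - [0,0,-3]
    - [0,0,-6]
    - [0,0,-10]
    - [0,0,-15]
    - [0,0,-20]
    - [0,0,-25]
    - [0,0,-30]
    - [0,0,-35]
    - [0,0,-40]
  rotation:
    - [0,0,0]
    - [0,0,0]
    - [0,0,0]
    - [0,0,0]
    - [0,0,0]
    - [0,0,0]
    - [0,0,0]
    - [0,0,0]
    - [0,0,0]
    - [0,0,0]

```text
clock: 10.05
position: [0.6196, -0.1665, 0.1431]
tcp_rot: [[-0.986, -0.167, 0.0], [-0.167, 0.986, 0.0], [-0.0, 0.0, -1.0]]
force: [-0.0, 0.6, -4.9]
gripper_width: 0.159
finger_force: 30.0
```

Emit:
drive_tool:
  gripper: [0,0,0,0,0,0,0,0,0,0]
  slide:
    - [0,0,-5]
    - [0,0,-10]
    - [0,0,-16]
    - [0,0,-22]
    - [0,0,-28]
    - [0,0,-34]
    - [0,0,-39]
    - [0,0,-43]
    - [0,0,-46]
    - [0,0,-48]
  rotation:
    - [0,0,0]
    - [0,0,0]
    - [0,0,0]
    - [0,0,0]
    - [0,0,0]
    - [0,0,0]
    - [0,0,0]
    - [0,0,0]
    - [0,0,0]
    - [0,0,0]

```text
clock: 10.88
position: [0.6197, -0.1665, 0.1909]
tcp_rot: [[-0.986, -0.167, 0.0], [-0.167, 0.986, -0.0], [-0.0, -0.0, -1.0]]
force: [0.3, -0.4, -4.3]
gripper_width: 0.159
finger_force: 30.0
```

Emit:
drive_tool:
  gripper: [0,0,0,0,0,0,0,0,0,0]
  slide:
    - [0,0,-2]
    - [0,0,-4]
    - [0,0,-6]
    - [0,0,-7]
    - [0,0,-8]
    - [0,0,-8]
    - [0,0,-8]
    - [0,0,-8]
    - [0,0,-8]
    - [0,0,-8]
  rotation:
    - [0,0,0]
    - [0,0,0]
    - [0,0,0]
    - [0,0,0]
    - [0,0,0]
    - [0,0,0]
    - [0,0,0]
    - [0,0,0]
    - [0,0,0]
    - [0,0,0]

```text
clock: 11.72
position: [0.6196, -0.1665, 0.1984]
tcp_rot: [[-0.986, -0.167, -0.0], [-0.167, 0.986, 0.0], [0.0, 0.0, -1.0]]
force: [0.3, 1.2, -5.2]
gripper_width: 0.16
finger_force: 30.0
```

```bash
python3 -c "
from h import *
plan([]); print(np.round(get_state()['qpos'],1))
im=grab_frame('scene'); cv2.imwrite('pics/s3.png',cv2.convertScaleAbs(cv2.resize(im[100:250,130:330,::-1],(800,600),interpolation=2),alpha=1.7))"
```

```text
pos [ 0.6196 -0.1665  0.1984] yaw 99.6 F [ 0.3  1.2 -5.2] w 14.1 ff 29.9979767203331 t 11.7167
level rotvec [ 0.   -0.01  0.  ]
[  0.   25.7  12.9  96.1  -6.5  58.9 114.6]
```

View pics/s3.png

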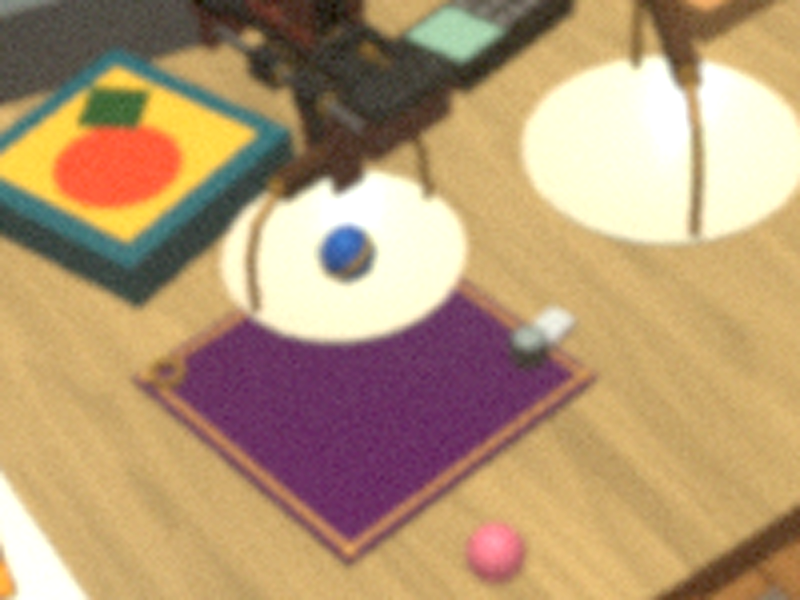

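The dish is up about 96 mm, level, with the marble in the middle at (348,252). Now I'll turn it clockwise 90°, ramped.

Emit:
drive_tool:
  gripper: [0,0,0,0,0,0,0,0,0,0]
  slide:
    - [0,0,0]
    - [0,0,0]
    - [0,0,0]
    - [0,0,0]
    - [0,0,0]
    - [0,0,0]
    - [0,0,0]
    - [0,0,0]
    - [0,0,0]
    - [0,0,0]
  rotation:
    - [0,0,0.5]
    - [0,0,1.5]
    - [0,0,3]
    - [0,0,5]
    - [0,0,7]
    - [0,0,9.5]
    - [0,0,12]
    - [0,0,14.5]
    - [0,0,17]
    - [0,0,19.5]

```text
clock: 12.6
position: [0.6196, -0.1664, 0.1985]
tcp_rot: [[-0.984, 0.175, 0.0], [0.175, 0.984, 0.0], [-0.0, 0.0, -1.0]]
force: [0.4, -0.3, -3.2]
gripper_width: 0.158
finger_force: 30.0
```

Emit:
drive_tool:
  gripper: [0,0,0,0,0,0,0,0,0,0]
  slide:
    - [0,0,0]
    - [0,0,0]
    - [0,0,0]
    - [0,0,0]
    - [0,0,0]
    - [0,0,0]
    - [0,0,0]
    - [0,0,0]
    - [0,0,0]
    - [0,0,0]
  rotation:
    - [0,0,2.5]
    - [0,0,5]
    - [0,0,7.5]
    - [0,0,10]
    - [0,0,12.5]
    - [0,0,15]
    - [0,0,17.5]
    - [0,0,20]
    - [0,0,22.5]
    - [0,0,25]

```text
clock: 13.43
position: [0.6197, -0.1663, 0.1985]
tcp_rot: [[-0.818, 0.575, 0.0], [0.575, 0.818, 0.0], [-0.0, 0.0, -1.0]]
force: [-0.6, 1.5, -4.7]
gripper_width: 0.158
finger_force: 30.0
```

Emit:
drive_tool:
  gripper: [0,0,0,0,0,0,0,0,0,0]
  slide:
    - [0,0,0]
    - [0,0,0]
    - [0,0,0]
    - [0,0,0]
    - [0,0,0]
    - [0,0,0]
    - [0,0,0]
    - [0,0,0]
    - [0,0,0]
    - [0,0,0]
  rotation:
    - [0,0,2.5]
    - [0,0,5]
    - [0,0,7.5]
    - [0,0,10]
    - [0,0,12.5]
    - [0,0,15]
    - [0,0,17.5]
    - [0,0,20]
    - [0,0,22.5]
    - [0,0,25]

```text
clock: 14.27
position: [0.6197, -0.1662, 0.1985]
tcp_rot: [[-0.499, 0.867, 0.0], [0.867, 0.499, 0.0], [0.0, 0.0, -1.0]]
force: [-0.3, 0.5, -4.4]
gripper_width: 0.153
finger_force: 30.0
```

```bash
python3 -c "
from h import *
plan([(.6196,-.1665,.1984,9.5)])"
```

```text
pos [ 0.6197 -0.1662  0.1985] yaw 29.91 F [-0.3  0.5 -4.4] w 13.5 ff 29.996894896030426 t 14.2667
level rotvec [ 0.01 -0.    0.  ]
[-0.2 -0.2  0.1] az 20.4
```

Emit:
drive_tool:
  gripper: [0,0,0,0,0,0,0,0,0,0]
  slide:
    - [0,0,0]
    - [0,0,0]
    - [0,0,0]
    - [0,0,0]
    - [0,0,0]
    - [0,0,0]
    - [0,0,0]
    - [0,0,0]
    - [0,0,0]
    - [0,0,0]
  rotation:
    - [0,0,2.5]
    - [0,0,5]
    - [0,0,7.5]
    - [0,0,10]
    - [0,0,12.5]
    - [0,0,15]
    - [0,0,17]
    - [0,0,18.5]
    - [0,0,19.5]
    - [0,0,20]

```text
clock: 15.1
position: [0.6197, -0.1663, 0.1985]
tcp_rot: [[-0.174, 0.985, 0.0], [0.985, 0.174, 0.0], [0.0, 0.0, -1.0]]
force: [0.3, 0.4, -4.7]
gripper_width: 0.163
finger_force: 30.0
```

Emit:
drive_tool:
  gripper: [0,0,0,0,0,0,0,0,0,0]
  slide:
    - [0,0,0]
    - [0,0,0]
    - [0,0,0]
    - [0,0,0]
    - [0,0,0]
    - [0,0,0]
    - [0,0,0]
    - [0,0,0]
    - [0,0,0]
    - [0,0,0]
  rotation:
    - [0,0,0]
    - [0,0,0]
    - [0,0,0]
    - [0,0,0]
    - [0,0,0]
    - [0,0,0]
    - [0,0,0]
    - [0,0,0]
    - [0,0,0]
    - [0,0,0]

```text
clock: 15.93
position: [0.6196, -0.1664, 0.1984]
tcp_rot: [[-0.175, 0.984, -0.0], [0.984, 0.175, 0.0], [0.0, -0.0, -1.0]]
force: [0.2, 0.3, -3.6]
gripper_width: 0.161
finger_force: 30.0
```

Emit:
drive_tool:
  gripper: [0,0,0,0,0,0,0,0,0,0]
  slide:
    - [0,0,0]
    - [0,0,0]
    - [0,0,0]
    - [0,0,0]
    - [0,0,0]
    - [0,0,0]
    - [0,0,0]
    - [0,0,0]
    - [0,0,0]
    - [0,0,0]
  rotation:
    - [0,0,0]
    - [0,0,0]
    - [0,0,0]
    - [0,0,0]
    - [0,0,0]
    - [0,0,0]
    - [0,0,0]
    - [0,0,0]
    - [0,0,0]
    - [0,0,0]

```text
clock: 16.77
position: [0.6196, -0.1665, 0.1984]
tcp_rot: [[-0.175, 0.985, -0.0], [0.985, 0.175, 0.0], [0.0, -0.0, -1.0]]
force: [0.3, 0.5, -5.0]
gripper_width: 0.155
finger_force: 30.0
```

```bash
python3 -c "
from h import *
plan([(.6196,-.1665,.1984,9.5)])
im=grab_frame('scene'); cv2.imwrite('pics/s4.png',cv2.convertScaleAbs(cv2.resize(im[100:340,130:450,::-1],(800,600),interpolation=2),alpha=1.7))"
```

```text
pos [ 0.6196 -0.1665  0.1984] yaw 10.09 F [ 0.3  0.5 -5. ] w 13.6 ff 29.997974038124084 t 16.7667
level rotvec [-0. -0.  0.]
[-0. -0.  0.] az 0.6
```

View pics/s4.png

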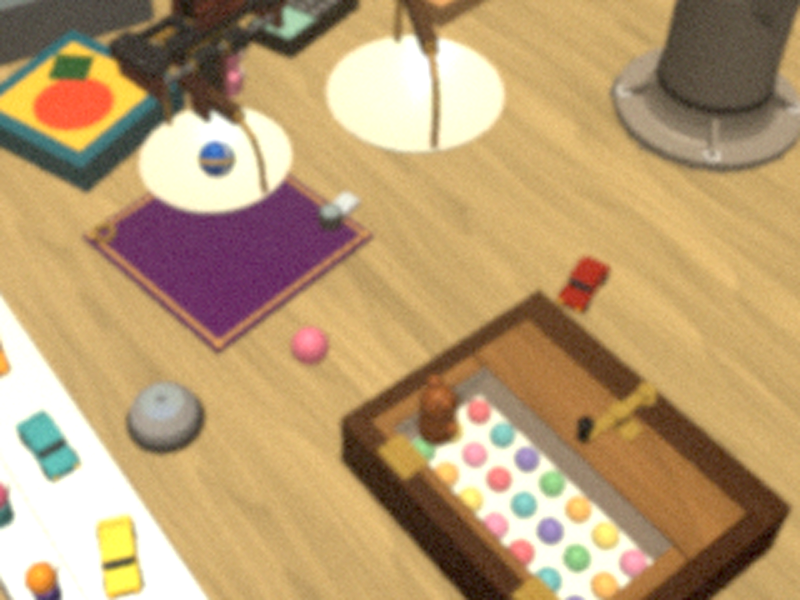

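The dish is held level and turned a quarter, with the marble central at (216,157). The latch is closed with its knob at (585,428), and nothing else looks moved. I'll hand in.

```bash
python3 -c "
from h import *
print(sign_off())"
```

```text
the job is handed in; nothing more can be done
None
```

I handed the job in with the latch closed in its keeper and the dish held level about 10 cm up over the pad. It is turned a quarter turn with the marble in its middle, and nothing else looked moved; no verdict came back at sign-off.

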